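Push a board home in the glue-up jig

TASK

Push the loose board across the bench into the corner of the gluing jig, so that its long edge lies flat along the fence and its end is tight against the fixed stop, and slide the jig's wooden jaw along the fence until it is snug against the board's other end. Only push with the fingers: the board must stay flat on the bench and never be lifted. Leave the glue jar, the hand plane and the screwdriver where they are, and take the hand away when done.

Things in the scene. Friction and masses are not known exactly. Their poses are not given: they have to be found in the camera images.
- jig: L-shaped gluing jig fixed to the bench, dark hardwood, 30 mm high. Its long bar is the fence: 430 mm long, 28 mm thick, aluminium strip on top. Origin: on the bench at the inner corner of fence and stop. x points square into the fence, away from the robot; the fence fills x 0 to 28, y -400 to 30 mm, its face is the plane x = 0. y runs along the fence towards the stop, to the robot's left
- stop (a point): middle of the top inner edge of the fixed stop, the jig's short bar at the fence's left end, square to it: 30 mm high, 30 mm thick, filling jig x -128 to 0, y 0 to 30 mm. Its face is the jig's plane y = 0
- home (a point): point on the bench (nothing drawn there) where the centre of the board's underside is when home in the corner: jig x = -50, y = -90 mm, the board's long side along the fence. The jig has no base plate: the board slides on the bench itself
- board: the loose board, pale wood, 100 mm (its x) by 180 mm (its y) and 28 mm thick, 0.2 to 0.45 kg, flat on the bench on the robot's side of the fence, out of line with it by up to 18 degrees. Origin: centre of its underside, z up
- jaw (a joint): travel of the jig's sliding jaw along the fence, 0 (far right of the stop) to 0.14 m, growing towards the stop. The gap from jaw to stop is 0.300 m minus this, so 0.120 when snug on a board that is home. Light friction, about 2.5 N; stays where it is left; can push the board along ahead of it
- jaw_face (a point): centre of the jaw's pressing face (towards the stop), jig x = -46 mm, 23.5 mm above the bench. The jaw is a plywood block on the robot's side of the fence: 88 mm wide (jig x -90 to -2), 32 mm thick along the fence, 2 to 45 mm above the bench, an arm and a black knob (24 mm wide, top at 61 mm) over the fence. Its outer face, to push on, is 32 mm farther from the stop
- glue_jar: bystander: white round glue jar with black lid, 62 mm diameter, 85 mm high, standing beyond the fence, towards its right end. Origin: centre of its underside
- plane: bystander: small hand plane, steel sole 150 by 46 mm, dark wooden body, up to 65 mm high, beyond the stop (to its left). Origin: centre of its sole
- screwdriver: bystander: screwdriver, about 0.2 m long, lying on the bench to the right of the board on the robot's side. Origin: underside, near the middle of its length
There are look-alikes about, which are no part of the job. Of the things that look like the board, take the one that is farthest to the robot's right at the start.

How it is judged:
By the outcome, as a careful person would: the job done as asked, in the order asked, and still so for the second after the job is handed in, with the robot touching nothing.
It also fails if it takes over 51 s, if anything falls off the work surface, if the arm or the gripper's body presses on something with over 40 N, if the wrist force passes 120 N, or if a joint passes its speed limit or range.

ROBOT

A 6-joint arm with a two-finger parallel gripper is mounted at the origin on the work surface. World frame = base frame: x ahead of the robot, y to its left, z up, the work surface at z = 0. Lengths are in m, angles in rad, forces in N, time in s.
With the tool pointing down it reaches from about 0.225 to 0.875 m from the base axis. Payload 3.4 kg.
Tool frame: the origin (TCP) lies at the very end of the fingers, on their centre line; the grasp point (between the pads) lies 19 mm behind it (manip.tcp_to_grasp is the distance from the TCP to the grasp point, in m); z points along the fingers, y is the line along which they close (so a half turn about z gives the same grasp; the last joint's range is limited). The gripper opens to 85 mm and grips with 20 to 120 N. Pads are 22 mm wide; open, the fingers measure 114 mm over their backs; the gripper's body (76 mm by 85 mm) begins 54 mm behind the grasp point. The pads swing forward as they close: fully open they stand 13 mm farther back than shut.
Start: joints at [-1.43, 0.276, 1.505, -0, 1.361, -0.121], TCP at [0.149, -0.555, 0.194] pointing down, gripper open.
Joint ranges: [-2.89, 2.89], [-0.75, 2.08], [0.22, 2.7], [-1.18, 4.32], [0.11, 2.71], [-2.7, 2.7]. Speed limits (rad/s): [2.57, 2.57, 3.14, 3.14, 3.14, 3.14].

INTERFACE

Orientations are given as a unit quaternion [w, x, y, z].
In Python, from rig import status, get_image, job, manip gives the robot as it stands.
- The arm moves only by the tool apply_moves, never from a script. Its arguments are lists of equal length, an entry for each row: "xyz": the shift along the tool's x, y, z each as a share of 0.3 m, from -1 to 1, a list of three; "rot": the turn, a rotation vector about the tool's x, y, z each as a share of 60 degrees, from -1 to 1, a list of three; "hand": the opening, from -1 (shut) to 1 (fully open). A call has 1 to 8 rows; each row shifts and turns the commanded pose from where the row before left it, along the tool's axes as they then stand; what a row does not reach is not made up. A row lasts 1/8 s, in which the tool goes at most 62.5 mm and 10.7 degrees, less where a joint would pass 70% of its speed; a pose out of reach is approached as far as the arm can. A call with a number of a shift or a turn outside -1 to 1 is refused whole. A call with a gripper value outside its range is refused whole. The fingers move at their own pace and stop on an object; "force" is the grip in N (left out, the last holds). Time passes only in rows, so rows that do not move let the fingers close. It gives the time, the measured TCP pose, the force, the opening and the grip force at its end, in the units of the state.
- status.get_state(): the state, without advancing time (a new reading comes with each control period).
- get_image(name): name is "scene" or "top" or "wrist"; returns a dict with "pixels" (480x640x3 uint8, red, green, blue), "fovy" (degrees; the focal length in pixels is half the picture's height over the tangent of half this angle, whatever the lens; pixels are square), "cx", "cy" (the principal point, pixels), "origin" and "orientation" of the camera in the world; the wrist camera has in their place "tool_from_camera" (4x4, takes a point from camera to tool coordinates, whose origin is the TCP and whose axes are the flange's). Camera axes: x right, y down, z forward; pixel columns grow to the right and rows downward; lengths in m; the calibration is good to about 2 mm. A picture is of the moment at which its call begins: read the wrist's pose just before it. There is no depth.
- job.sign_off(): hands the job in; it is judged then, once.
The state is a dict: "clock": time; "qpos": joint angles; "qd": joint speeds; "effort": joint torques, N m; "position": TCP position; "ee_rot": TCP orientation; "contact_force": force on the tool from outside, world axes, zero at the start; "moment": the same for the moment, N m; "width": finger opening in m; "gripper_force": force on a finger pad.
Only numpy, scipy, OpenCV 4.12 (cv2) and the standard library are available. Lean on these libraries where they do the work, as an engineer would, in place of code of your own. Each camera call takes 0.05 s, during which the arm holds its last target. There are 200 camera calls.

## Working session

There is one attempt and no reset: what is moved stays moved. The work goes in short steps, Python scripts to look and compute and a tool call to move; the robot and the scene stay as the last step left them, time stands still between calls to the robot, and variables do not carry over. Pictures are saved under pics/ and viewed, at most 10 in all, crops included, and the job is handed in when it is done.

Besides the shell and the picture viewer there is one more tool, called as name(argument=value, ...) on one line, values as JSON. apply_moves: Moves the arm, as the interface text tells. Its arguments: {"type":"object","properties":{"xyz":{"type":"array","items":{"type":"array","items":{"type":"number","minimum":-1,"maximum":1}}},"rot":{"type":"array","items":{"type":"array","items":{"type":"number","minimum":-1,"maximum":1}}},"hand":{"type":"array","items":{"type":"number"}},"force":{"type":"number"}},"required":["xyz","rot","hand"]}

```bash
mkdir -p pics
cat > h.py <<'E'
import numpy as np, cv2
from rig import status, get_image, job, manip
def shot(n,f):
    d=get_image(n); cv2.imwrite('pics/'+f+'.png',cv2.cvtColor(d['pixels'],cv2.COLOR_RGB2BGR)); np.save('pics/'+f+'.npy',d,allow_pickle=True); return d
def load(f): return np.load('pics/'+f+'.npy',allow_pickle=True).item()
def R(q):
    w,x,y,z=q; from scipy.spatial.transform import Rotation as r; return r.from_quat([x,y,z,w]).as_matrix()
def K(d):
    f=240/np.tan(np.radians(d['fovy'])/2); return np.array([[f,0,d['cx']],[0,f,d['cy']],[0,0,1]])
def ray(d,uv,z):
    uv=np.atleast_2d(uv).astype(float); v=np.c_[uv,np.ones(len(uv))]@np.linalg.inv(K(d)).T@R(d['orientation']).T
    o=np.array(d['origin']); return o+v*((z-o[2])/v[:,2:])
def proj(d,p):
    c=(np.atleast_2d(p)-np.array(d['origin']))@R(d['orientation']); c=c@K(d).T; return c[:,:2]/c[:,2:]
E
python3 - <<'E'
from h import *
for n in('top','scene'):
    d=shot(n,n+'0'); print(n,d['origin'],d['orientation'],d['fovy'],d['cx'],d['cy'])
s=status.get_state(); print(s['position'],s['ee_rot'],s['clock'],s['width'],s['contact_force'])
E
```

```text
top [0.25845331 0.10670811 1.36970415] [-0.07831796  0.71161708 -0.69351193  0.08067608] 45.49745781214907 316.33928492618486 237.33622615342972
scene [0.9600568  0.68149422 0.93735456] [-0.10040783  0.28084406  0.90202113 -0.31209417] 48.64906159004686 321.7836830650852 243.5893748968942
[ 0.14872218 -0.5548819   0.19353252] [-8.24823103e-04  9.91449844e-01  1.30485734e-01  6.57645482e-06] 0.1 0.08524725612819442 [-0.7570244  -0.23149165 -0.11877846]
```

View pics/top0.png

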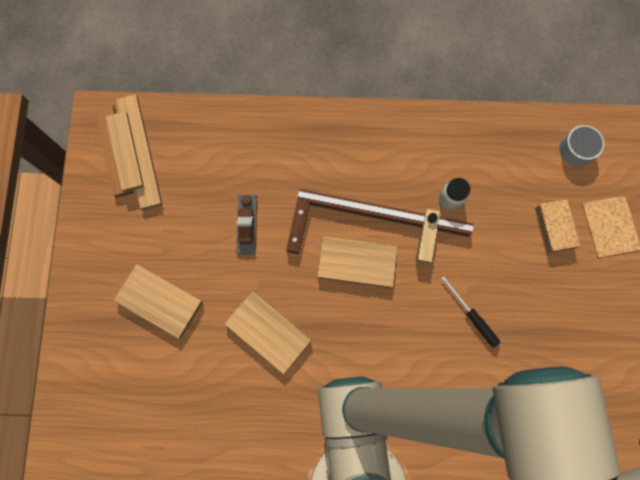

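View pics/scene0.png

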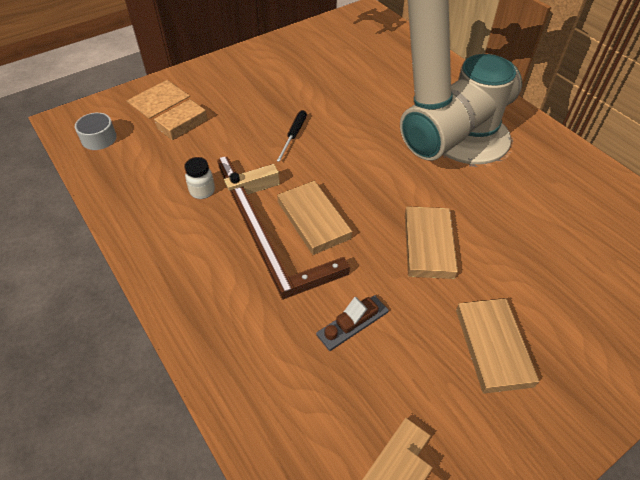

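Top: the board is at about (358,262), the strip runs (300,195)–(470,230), the stop is at (298,225), the jaw at (428,240) and the screwdriver at (470,310). The scene view agrees: board (315,215), jaw (253,178), jig corner (285,290).

```bash
cat > m.py <<'E'
from h import *
def comp(mask,seed):
    n,l,s,c=cv2.connectedComponentsWithStats(mask.astype(np.uint8)); k=l[seed[1],seed[0]]; 
    return (l==k).astype(np.uint8) if k else None
if __name__=='__main__':
  for f,pts in (('top0',dict(board=(358,262),bench=(360,310),stop=(297,225),stopb=(305,205),fence=(400,222),strip=(380,209),jaw=(428,240),jawtop=(430,232))),
               ('scene0',dict(board=(315,215),bench=(370,200),stop=(320,277),fence=(262,255),strip=(265,240),jaw=(260,177)))):
    d=load(f); h=cv2.cvtColor(d['pixels'],cv2.COLOR_RGB2HSV)
    for k,(u,v) in pts.items(): print(f,k,h[v-1:v+2,u-1:u+2].reshape(-1,3).mean(0).round())
  a=cv2.resize(load('top0')['pixels'][180:300,280:480],None,fx=4,fy=4,interpolation=cv2.INTER_CUBIC)
  cv2.imwrite('pics/ctop.png',a[:,:,::-1])
  a=cv2.resize(load('scene0')['pixels'][145:305,180:380],None,fx=3.75,fy=3.75,interpolation=cv2.INTER_CUBIC)
  cv2.imwrite('pics/cscene.png',a[:,:,::-1])
E
python3 m.py
```

```text
top0 board [ 16. 124. 209.]
top0 bench [ 13. 150. 171.]
top0 stop [ 11. 145. 108.]
top0 stopb [ 11. 149. 100.]
top0 fence [ 12. 137.  65.]
top0 strip [ 29.   8. 220.]
top0 jaw [ 18. 107. 214.]
top0 jawtop [ 18. 107. 217.]
scene0 board [ 15. 135. 211.]
scene0 bench [ 13. 162. 149.]
scene0 stop [ 10. 164.  89.]
scene0 fence [ 11. 171.  78.]
scene0 strip [  7.  21. 222.]
scene0 jaw [ 17. 119. 193.]
```

View pics/ctop.png

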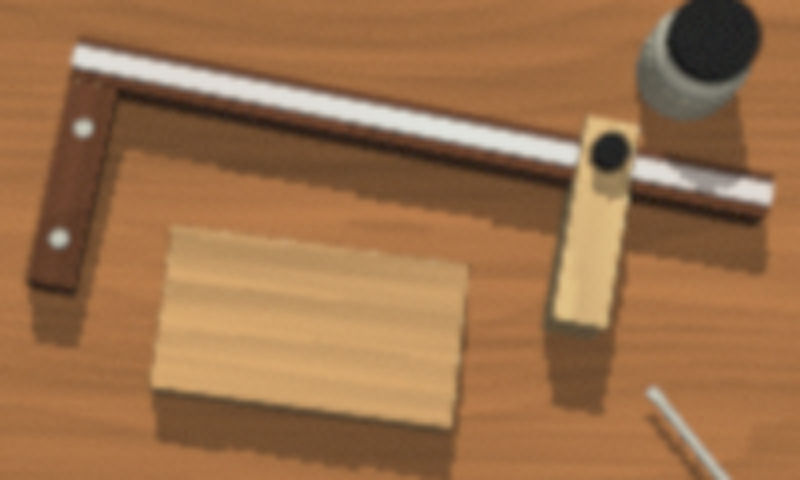

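View pics/cscene.png

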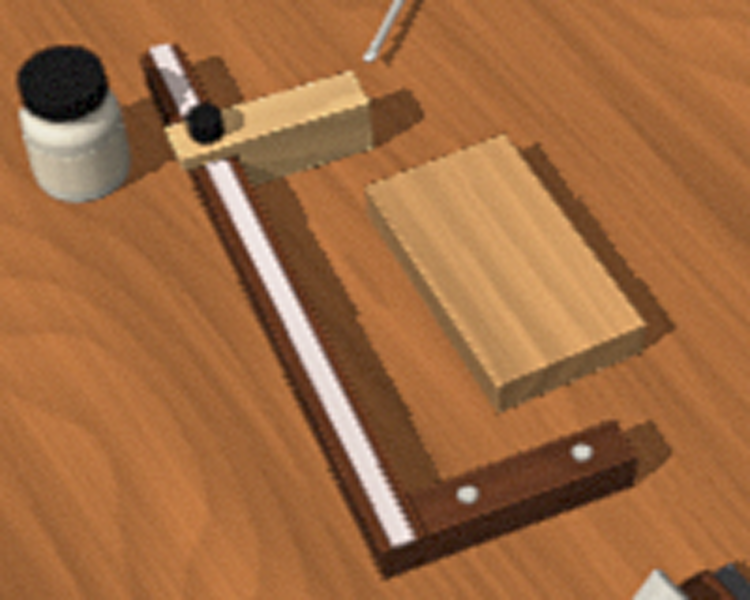

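Crops: the board's top corners, the stop's inner edge, the strip ends and the jaw top are all visible in both views, and the board is 5° or so off the fence. I'll triangulate them.

```bash
cat > tri.py <<'E'
from h import *
a,b=load('top0'),load('scene0')
T=lambda p:(np.array(p,float)+.5)/4-.5+[280,180]
S=lambda p:(np.array(p,float)+.5)/3.75-.5+[180,145]
def tri(p,q):
    P=lambda d:K(d)@np.c_[R(d['orientation']).T,-R(d['orientation']).T@np.array(d['origin'])]
    x=cv2.triangulatePoints(P(a),P(b),p.reshape(2,1),q.reshape(2,1))[:,0]; x=x[:3]/x[3]; return x,np.linalg.norm(proj(a,x)-p)
for n,t,s in [('bFL',(172,228),(497,388)),('bFR',(467,265),(367,190)),('bNR',(452,429),(505,136)),('bNL',(152,389),(645,325)),
 ('stopNearIn',(75,290),(618,422)),('corner',(116,95),(425,487)),('stripL',(74,57),(402,545)),('stripR',(772,192),(162,46)),('screwL',(83,128),(467,494)),('screwN',(59,238),(582,453)),('jawNR',(607,328),(352,73)),('jawNL',(553,318),(372,102)),('jawFL',(584,118),(182,165)),('driver',(652,392),(370,57))]:
    x,e=tri(T(t),S(s)); print(n,(x*1000).round(1),round(e,1))
# fits
h=cv2.cvtColor(a['pixels'],cv2.COLOR_RGB2HSV)
m=((h[...,1]<60)&(h[...,2]>150)); m[:190]=0;m[240:]=0;m[:,:296]=0;m[:,425:]=0
v,u=np.nonzero(m); w=ray(a,np.c_[u,v],.03)[:,:2]; c=w.mean(0); _,s,V=np.linalg.svd(w-c); print('strip',c,V[0],np.degrees(np.arctan2(-V[0][0],V[0][1])),np.percentile((w-c)@V[1],[1,99]))
m=((h[...,2]>185)&(h[...,1]<140)&(h[...,1]>60)).astype(np.uint8); m[:,410:]=0; m[:230]=0; m[:,:315]=0; m[295:]=0
c=max(cv2.findContours(m,0,2)[0],key=cv2.contourArea)[:,0]; w=ray(a,c,.028)[:,:2]
r=cv2.minAreaRect((w*1000).astype(np.float32)); print(r)
E
python3 tri.py
```

```text
bFL [569.4  90.7  23.8] 0.1
bFR [550.1 -86.1  25.3] 0.4
bNR [451.  -77.   24.4] 0.2
bNL [470.6 100.8  24. ] 0.1
stopNearIn [528.1 149.4  25.3] 0.7
corner [647.1 128.8  33.1] 1.1
stripL [674.3 153.3  27.4] 0.1
stripR [ 597.4 -268.5   33.4] 0.7
screwL [628.1 146.6  30.8] 0.1
screwN [559.3 159.2  30.1] 0.3
jawNR [ 510.6 -166.2   42. ] 0.3
jawNL [ 515.3 -133.9   44.4] 0.3
jawFL [ 640.1 -155.8   40.4] 0.1
driver [ 478.1 -198.5   14.1] 0.1
strip [0.6465176  0.00211721] [0.15956301 0.98718775] -9.1815328266304 [-0.04122683  0.00990731]
((511.3769226074219, 7.3188018798828125), (178.87744140625, 96.64016723632812), 83.98419952392578)
```

apply_moves(xyz=[[0,0,0],[0,0,0],[0,0,0],[0.047,-0.1715,0],[0.047,-0.1715,0],[0.047,-0.1715,0],[0.047,-0.1715,0],[0.047,-0.1715,0]], rot=[[0,0,0.1406],[0,0,0.1406],[0,0,0.1406],[0,0,0],[0,0,0],[0,0,0],[0,0,0],[0,0,0]], hand=[1,1,1,1,1,1,1,1])

```text
clock: 1.1
position: [0.2646, -0.3131, 0.194]
ee_rot: [-0.0, 0.996, -0.09, 0.0]
contact_force: [1.2, -0.3, -0.0]
width: 0.0853
gripper_force: 0.0
```

apply_moves(xyz=[[0.047,-0.1715,0],[0.047,-0.1715,0],[0.047,-0.1715,0],[0.047,-0.1715,0],[0.047,-0.1715,0],[0.047,-0.1715,0],[0.047,-0.1715,0],[0,0,0]], rot=[[0,0,0],[0,0,0],[0,0,0],[0,0,0],[0,0,0],[0,0,0],[0,0,0],[0,0,0]], hand=[1,1,1,1,1,1,1,1])

```text
clock: 2.1
position: [0.4266, 0.0248, 0.1939]
ee_rot: [-0.001, 0.996, -0.087, -0.0]
contact_force: [-0.5, -0.2, -0.3]
width: 0.0852
gripper_force: 0.0
```

Run:
```python
from h import *
s=status.get_state(); r=R(s['ee_rot']); print(s['position'],r.round(3),s['qpos'].round(2) if hasattr(s['qpos'],'round') else s['qpos'],s['contact_force'],s['clock'])
np.save('pics/w0s.npy',s,allow_pickle=True)
d=shot('wrist','w0')
```

```text
[0.4265772  0.02484753 0.19392255] [[ 0.985 -0.173 -0.   ]
 [-0.173 -0.985  0.001]
 [-0.    -0.001 -1.   ]] [-0.11  0.05  1.79  0.    1.3   1.64] [-0.45392902 -0.17174152 -0.28487437] 2.1
```

View pics/w0.png

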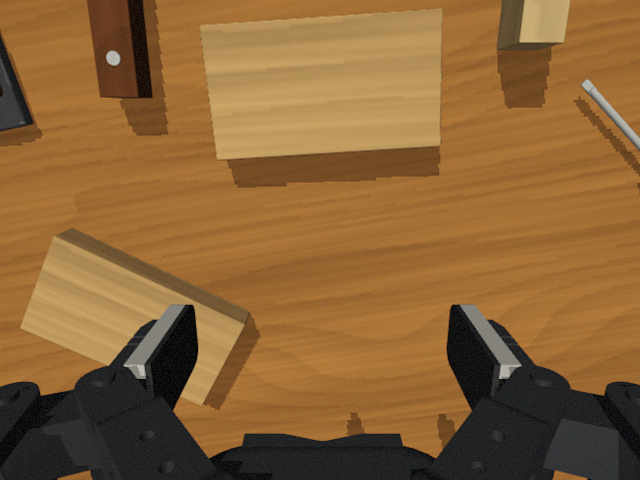

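Wrist view: the board's top corners are (202,25),(441,10),(440,147),(217,159). The look-alike's corner is at (248,315), near the left finger, so I'll check that clearance.

```bash
cat >> h.py <<'E'
def wcam(d,s):
    T=np.array(d['tool_from_camera']); r=R(s['ee_rot']); 
    from scipy.spatial.transform import Rotation as Q
    M=r@T[:3,:3]; q=Q.from_matrix(M).as_quat()
    return dict(d,origin=np.array(s['position'])+r@T[:3,3],orientation=[q[3],*q[:3]])
E
python3 - <<'E'
from h import *
a=load('top0'); w=wcam(load('w0'),np.load('pics/w0s.npy',allow_pickle=True).item())
print('look',(ray(a,[(309.5,345)],.028)*1000).round(),(ray(w,[(248,313),(208,403)],.028)*1000).round())
print('board',(ray(w,[(202,25),(441,10),(440,147),(217,159)],.028)*1000).round(1))
print('stop in edge',(ray(w,[(130,0),(135,97)],.03)*1000).round(1))
print('jaw top',(ray(w,[(517,0),(522,43),(564,42)],.045)*1000).round(1))
print('jaw bottom',(ray(w,[(500,48)],.002)*1000).round(1))
T=lambda p:(np.array(p,float)+.5)/4-.5+[280,180]
print('strip',(ray(a,T([(74,57),(772,192)]),.03)*1000).round(1), 'stop',(ray(a,T([(75,290),(83,128),(59,238)]),.03)*1000).round(1))
E
```

```text
look [[311. 115.  28.]] [[334. 109.  28.]
 [247. 168.  28.]]
board [[569.8  89.9  28. ]
 [549.2 -85.1  28. ]
 [450.7 -75.   28. ]
 [472.2 102.8  28. ]]
stop in edge [[594.5 136.7  30. ]
 [529.3 153.   30. ]]
jaw top [[ 543.9 -132.8   45. ]
 [ 515.6 -135.    45. ]
 [ 511.1 -164.4   45. ]]
jaw bottom [[ 517.2 -136.6    2. ]]
strip [[ 673.3  153.3   30. ]
 [ 599.6 -270.6   30. ]] stop [[528.2 148.1  30. ]
 [628.5 146.4  30. ]
 [559.8 158.7  30. ]]
```

apply_moves(xyz=[[0,0,0.125],[0,0,0.125],[0,0,0.125],[0,0,0.125],[0,0,0.125],[0,0,0],[0,0,0]], rot=[[0,0,0],[0,0,0],[0,0,0],[0,0,0],[0,0,0],[0,0,0],[0,0,0]], hand=[1,1,1,1,1,1,1])

```text
clock: 3.02
position: [0.4265, 0.0208, 0.0077]
ee_rot: [0.0, 0.996, -0.09, 0.001]
contact_force: [0.2, -0.4, 0.4]
width: 0.0854
gripper_force: 0.0
```

apply_moves(xyz=[[0.03,0,0],[0.03,0,0],[0.03,0,0],[0.03,0,0],[0.02,0,0],[0.02,0,0],[0.02,0,0],[0.02,0,0]], rot=[[0,0,0],[0,0,0],[0,0,0],[0,0,0],[0,0,0],[0,0,0],[0,0,0],[0,0,0]], hand=[1,1,1,1,1,1,1,1])

```text
clock: 4.03
position: [0.485, 0.0109, 0.0067]
ee_rot: [0.0, 0.996, -0.09, -0.0]
contact_force: [0.4, -0.4, -0.5]
width: 0.0853
gripper_force: 0.0
```

Run:
```python
from h import *
s=status.get_state(); np.save('pics/w1s.npy',s,allow_pickle=True); print(s['contact_force'])
shot('wrist','w1');
```

```text
[ 0.40115179 -0.36385119 -0.4723503 ]
```

View pics/w1.png

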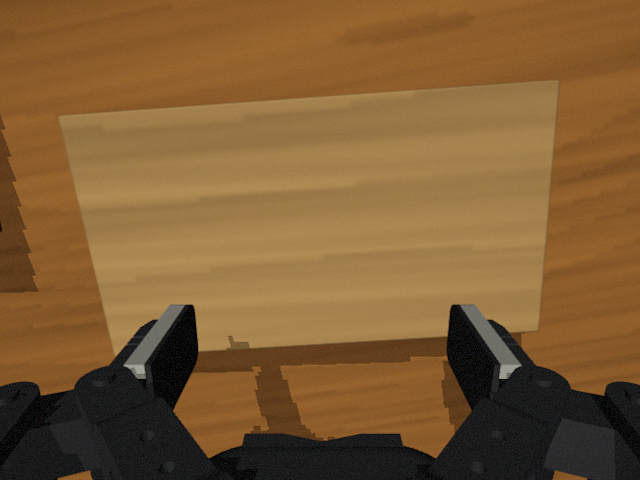

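Run:
```python
from h import *
s=np.load('pics/w1s.npy',allow_pickle=True).item(); w=wcam(load('w1'),s)
r=R(s['ee_rot']);p=np.array(s['position'])
print((ray(w,[(60,116),(558,81),(540,331),(113,352)],.028)*1000).round(1))
for z in (.007,.02,.028,.04): print(z,((ray(w,[(190,305),(155,372),(455,305),(510,372)],z)-p)@r*1000).round(1).tolist())
print('cam',np.array(load('w1')['tool_from_camera']).round(3))
```

```text
[[569.8  91.   28. ]
 [549.8 -85.2  28. ]
 [451.7 -75.5  28. ]
 [473.9 102.7  28. ]]
0.007 [[-15.8, -61.0, -0.3], [-51.7, -81.2, -0.3], [-15.8, 61.7, -0.3], [-51.6, 91.7, -0.3]]
0.02 [[-9.4, -56.5, -13.3], [-42.7, -75.3, -13.3], [-9.4, 57.3, -13.3], [-42.6, 85.1, -13.3]]
0.028 [[-5.5, -53.8, -21.3], [-37.1, -71.6, -21.3], [-5.4, 54.5, -21.3], [-37.1, 81.0, -21.3]]
0.04 [[0.4, -49.7, -33.3], [-28.8, -66.2, -33.3], [0.5, 50.4, -33.3], [-28.8, 74.9, -33.3]]
cam [[ 0.    -0.959 -0.284  0.073]
 [ 1.     0.    -0.     0.   ]
 [ 0.    -0.284  0.959 -0.18 ]
 [ 0.     0.     0.     1.   ]]
```

The board hasn't moved, so the open fingertips are riding above it and stand higher than I took them to. I'll back out and look at them half and fully closed.

apply_moves(xyz=[[-0.08,0,0],[-0.08,0,0],[-0.08,0,0],[0,0,-0.02],[0,0,0],[0,0,0]], rot=[[0,0,0],[0,0,0],[0,0,0],[0,0,0],[0,0,0],[0,0,0]], hand=[1,1,1,0,0,0])

```text
clock: 4.82
position: [0.4157, 0.0236, 0.0131]
ee_rot: [0.0, 0.996, -0.09, 0.001]
contact_force: [0.3, -0.7, -0.4]
width: 0.0426
gripper_force: 0.0
```

Run:
```python
from h import *
s=status.get_state(); np.save('pics/w2s.npy',s,allow_pickle=True); print(s['position'],s['width']); shot('wrist','w2')
```

```text
[0.41573852 0.02356488 0.01314744] 0.04264113751001699
```

apply_moves(xyz=[[0,0,0],[0,0,0],[0,0,0]], rot=[[0,0,0],[0,0,0],[0,0,0]], hand=[-1,-1,-1])

```text
clock: 5.25
position: [0.414, 0.0238, 0.0127]
ee_rot: [0.0, 0.996, -0.09, -0.0]
contact_force: [-0.7, -0.2, -0.9]
width: 0.0002
gripper_force: 0.0
```

Run:
```python
from h import *
s=status.get_state(); np.save('pics/w3s.npy',s,allow_pickle=True); print(s['position'],s['width']); shot('wrist','w3'); shot('scene','s3')
a=[cv2.imread(f'pics/w{i}.png')[:,60:580] for i in (2,3)]; m=cv2.resize(np.hstack(a),(800,369)); cv2.imwrite('pics/m23.png',m)
```

```text
[0.4139683  0.02384087 0.01267643] 0.0002349036988328502
```

View pics/m23.png

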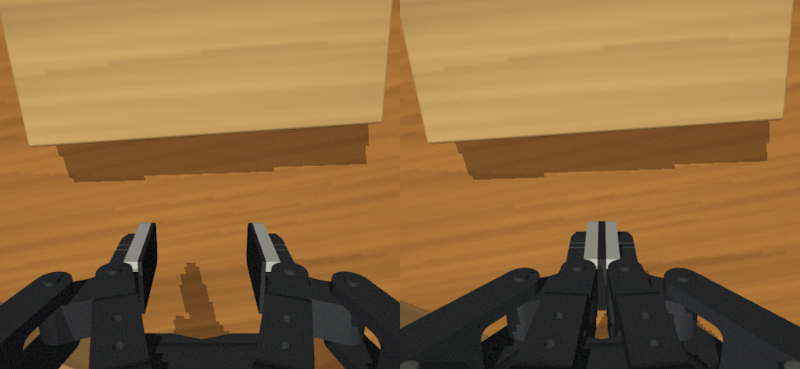

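Run:
```python
from h import *
for i,px in ((3,[(320,287),(320,340)]),(2,[(258,290),(378,290)]),(1,[(193,305)])):
  s=np.load(f'pics/w{i}s.npy',allow_pickle=True).item(); w=wcam(load(f'w{i}'),s); p=np.array(s['position']);r=R(s['ee_rot'])
  for t in (0,.013,.02,.03,.04,.05): print(i,t,((ray(w,px,p[2]+t)-p)@r*1000).round(1).tolist())
```

```text
3 0 [[-6.9, -0.8, 0.0], [-34.3, -0.8, 0.0]]
3 0.013 [[-1.2, -0.7, -13.0], [-26.5, -0.7, -13.0]]
3 0.02 [[1.9, -0.7, -20.0], [-22.4, -0.7, -20.0]]
3 0.03 [[6.4, -0.6, -30.0], [-16.4, -0.6, -30.0]]
3 0.04 [[10.8, -0.5, -40.0], [-10.5, -0.6, -40.0]]
3 0.05 [[15.2, -0.5, -50.0], [-4.5, -0.5, -50.0]]
2 0 [[-8.4, -29.2, -0.0], [-8.4, 25.8, -0.0]]
2 0.013 [[-2.5, -27.1, -13.0], [-2.5, 24.0, -13.0]]
2 0.02 [[0.6, -25.9, -20.0], [0.6, 23.0, -20.0]]
2 0.03 [[5.1, -24.3, -30.0], [5.1, 21.6, -30.0]]
2 0.04 [[9.6, -22.7, -40.0], [9.6, 20.1, -40.0]]
2 0.05 [[14.1, -21.0, -50.0], [14.1, 18.7, -50.0]]
1 0 [[-16.0, -59.7, -0.0]]
1 0.013 [[-9.6, -55.3, -13.0]]
1 0.02 [[-6.1, -53.0, -20.0]]
1 0.03 [[-1.2, -49.7, -30.0]]
1 0.04 [[3.7, -46.4, -40.0]]
1 0.05 [[8.7, -43.0, -50.0]]
```

Run:
```python
from h import *
d=load('s3'); s=np.load('pics/w3s.npy',allow_pickle=True).item(); p=np.array(s['position']);r=R(s['ee_rot'])
q=np.array([proj(d,p+r@np.array(o))[0] for o in ([0,0,0],[0,0,-.04],[0,0,.0127])]); print(q.round(1))
u,v=q[0].astype(int); c=cv2.resize(d['pixels'][v-70:v+50,u-90:u+70],None,fx=5,fy=5,interpolation=cv2.INTER_CUBIC)[:,:,::-1].copy()
for k in q: cv2.circle(c,tuple(int(x) for x in ((k-[u-90,v-70])*5+2)),4,(0,255,0),1)
cv2.imwrite('pics/cs3.png',c)
```

```text
[[351.1 203.2]
 [351.9 191.4]
 [350.8 206.8]]
```

View pics/cs3.png

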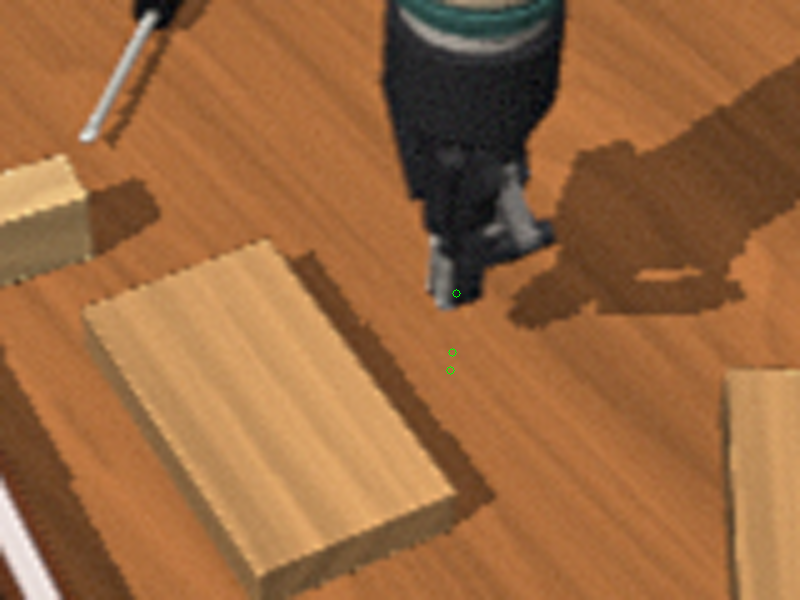

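Scene crop: the real fingertip lies at about (450,300), matching a point 40 mm behind the reported TCP, which agrees with the wrist view. The reported TCP is therefore about 40 mm beyond the shut tips. I'll go down by that much, watching the force.

apply_moves(xyz=[[0,0,0],[0,0,0.04],[0,0,0.04],[0,0,0.04],[0,0,0.03],[0,0,0],[0,0,0]], rot=[[0,0,0],[0,0,0],[0,0,0],[0,0,0],[0,0,0],[0,0,0],[0,0,0]], hand=[0,0,0,0,0,0,0])

```text
clock: 6.22
position: [0.4142, 0.0238, -0.0322]
ee_rot: [0.0, 0.996, -0.09, 0.0]
contact_force: [0.1, 0.4, -0.2]
width: 0.0422
gripper_force: 0.0
```

apply_moves(xyz=[[0.03,0,0],[0.03,0,0],[0.03,0,0],[0.03,0,0],[0.03,0,0],[0.02,0,0],[0.02,0,0],[0.02,0,0]], rot=[[0,0,0],[0,0,0],[0,0,0],[0,0,0],[0,0,0],[0,0,0],[0,0,0],[0,0,0]], hand=[0,0,0,0,0,0,0,0])

```text
clock: 7.22
position: [0.4762, 0.0125, -0.0324]
ee_rot: [0.0, 0.996, -0.09, -0.0]
contact_force: [-1.5, 0.3, -0.9]
width: 0.0425
gripper_force: 0.7
```

apply_moves(xyz=[[0.02,0,0],[0.02,0,0],[0.02,0,0],[0.02,0,0],[0.02,0,0],[0.015,0,0],[0,0,0]], rot=[[0,0,0],[0,0,0],[0,0,0],[0,0,0],[0,0,0],[0,0,0],[0,0,0]], hand=[0,0,0,0,0,0,0])

```text
clock: 8.1
position: [0.5111, 0.0062, -0.032]
ee_rot: [0.0, 0.996, -0.09, 0.001]
contact_force: [-0.3, 0.3, 0.2]
width: 0.0424
gripper_force: 0.0
```

apply_moves(xyz=[[0.01,0,0],[0.01,0,0],[0.01,0,0]], rot=[[0,0,0],[0,0,0],[0,0,0]], hand=[0,0,0])

```text
clock: 8.48
position: [0.5186, 0.0048, -0.0322]
ee_rot: [0.0, 0.996, -0.09, -0.0]
contact_force: [-3.7, -0.2, 0.0]
width: 0.0431
gripper_force: 1.4
```

apply_moves(xyz=[[0.006,0,0],[0.006,0,0],[0,0,0]], rot=[[0,0,0],[0,0,0],[0,0,0]], hand=[0,0,0])

```text
clock: 8.85
position: [0.5191, 0.0047, -0.0326]
ee_rot: [-0.0, 0.996, -0.09, -0.003]
contact_force: [-6.8, 0.6, 4.8]
width: 0.0428
gripper_force: 3.8
```

Run:
```python
from h import *
s=status.get_state(); np.save('pics/w4s.npy',s,allow_pickle=True); print(s['position'],s['contact_force'],s['moment']); shot('top','t4')
d=load('t4'); a=cv2.resize(d['pixels'][180:300,280:480],None,fx=4,fy=4,interpolation=cv2.INTER_CUBIC); cv2.imwrite('pics/ct4.png',a[:,:,::-1])
```

```text
[ 0.51914052  0.00469322 -0.03255159] [-6.82110781  0.5868697   4.77586798] [0.28778833 1.09054136 0.05201604]
```

apply_moves(xyz=[[-0.033,0,0],[0,0,-0.2],[0,0,-0.2],[0.06,0.0925,0],[0.06,0.0925,0],[0.06,0.0925,0],[0.058,0.0925,0],[0,0,0]], rot=[[0,0,0],[0,0,0],[0,0,0],[0,0,0],[0,0,0],[0,0,0],[0,0,0],[0,0,-0.166]], hand=[0,0,0,0,0,0,0,0])

```text
clock: 9.9
position: [0.5657, -0.1191, 0.088]
ee_rot: [0.001, 1.0, -0.002, 0.002]
contact_force: [0.6, 0.8, -0.5]
width: 0.0431
gripper_force: 0.0
```

apply_moves(xyz=[[0,0,0],[0,0,0],[0,0,0],[0,0,0],[0,0,0],[0,0,0],[0,0,0],[0,0,0]], rot=[[0,0,-0.167],[0,0,-0.167],[0,0,-0.167],[0,0,-0.167],[0,0,-0.167],[0,0,-0.167],[0,0,-0.167],[0,0,-0.165]], hand=[0,0,0,0,0,0,0,0])

```text
clock: 10.9
position: [0.5643, -0.1166, 0.0881]
ee_rot: [0.002, 0.766, 0.643, 0.001]
contact_force: [-0.6, 0.6, 0.7]
width: 0.0427
gripper_force: 0.0
```

Run:
```python
from h import *
s=status.get_state(); np.save('pics/w5s.npy',s,allow_pickle=True); print(s['position'],s['contact_force'],R(s['ee_rot']).round(3),s['clock']); shot('wrist','w5')
```

```text
[ 0.56433674 -0.11662608  0.08806962] [-0.60239066  0.5540782   0.71873753] [[ 0.173  0.985  0.003]
 [ 0.985 -0.173 -0.001]
 [-0.001  0.004 -1.   ]] 10.9
```

View pics/w5.png

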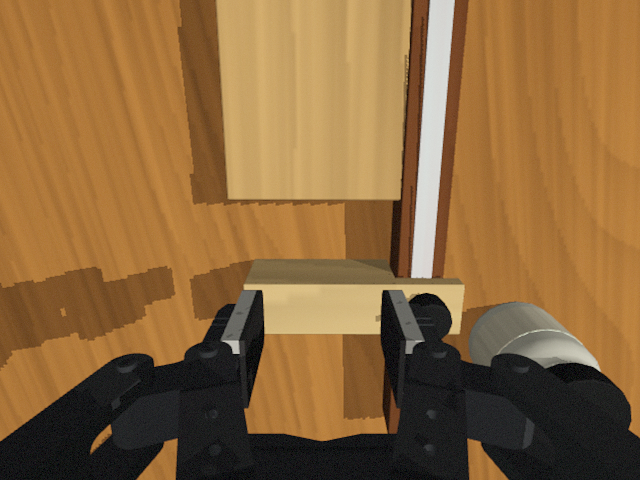

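Wrist view: the board's right end is at row 199 (cols 229–400), with its long edge against the fence. The jaw's top face edge is at row 283 and its bottom edge at row 260, and the jar is at (530,350).

Run:
```python
from h import *
s=np.load('pics/w5s.npy',allow_pickle=True).item(); w=wcam(load('w5'),s); p=np.array(s['position']);r=R(s['ee_rot'])
f=lambda px,z:((ray(w,px,z)-p)@r*1000).round(1).tolist()
print('end',f([(229,199),(400,199),(218,0),(411,0)],.028)); print('jawtop',f([(247,284),(400,278),(247,332),(460,332)],.045)); print('jawbot',f([(255,261),(385,260)],.002)); print('fence top in edge',f([(400,277),(428,0)],.03)); print('jar top',f([(540,400)],.085))
```

```text
end [[21.0, -53.1, 59.9], [20.9, 45.1, 60.2], [123.5, -52.3, 59.8], [123.6, 45.3, 60.1]]
jawtop [[-24.4, -42.2, 42.9], [-20.9, 44.3, 43.2], [-54.9, -43.7, 43.0], [-55.2, 81.3, 43.4]]
jawbot [[-26.6, -44.2, 85.9], [-26.0, 42.1, 86.2]]
fence top in edge [[-26.5, 47.2, 58.3], [123.1, 53.4, 58.2]]
jar top [[-71.2, 111.1, 3.5]]
```

apply_moves(xyz=[[0,-0.013,0.08],[0,0,0.08],[0,0,0.08],[0,0,0.08],[0,0,0.08],[0,0,0],[0,0,0]], rot=[[0,0,0],[0,0,0],[0,0,0],[0,0,0],[0,0,0],[0,0,0],[0,0,0]], hand=[0,0,0,0,0,0,0])

```text
clock: 11.82
position: [0.5603, -0.1158, -0.0314]
ee_rot: [0.001, 0.768, 0.64, 0.001]
contact_force: [-0.1, -0.1, -0.3]
width: 0.0425
gripper_force: 0.0
```

apply_moves(xyz=[[0.02,0,0],[0.02,0,0],[0.025,0,0],[0.025,0,0],[0.025,0,0],[0.025,0,0],[0.025,0,0],[0,0,0]], rot=[[0,0,0],[0,0,0],[0,0,0],[0,0,0],[0,0,0],[0,0,0],[0,0,0],[0,0,0]], hand=[0,0,0,0,0,0,0,0])

```text
clock: 12.82
position: [0.5677, -0.0652, -0.0326]
ee_rot: [-0.001, 0.768, 0.641, 0.0]
contact_force: [0.1, 0.2, -0.6]
width: 0.0428
gripper_force: 0.0
```

apply_moves(xyz=[[0.015,0,0],[0.01,0,0],[0.01,0,0],[0,0,0]], rot=[[0,0,0],[0,0,0],[0,0,0],[0,0,0]], hand=[0,0,0,0])

```text
clock: 13.32
position: [0.5698, -0.0558, -0.0323]
ee_rot: [-0.0, 0.768, 0.641, 0.0]
contact_force: [0.3, -0.5, 0.1]
width: 0.0428
gripper_force: 0.0
```

apply_moves(xyz=[[0.007,0,0],[0.007,0,0],[0,0,0]], rot=[[0,0,0],[0,0,0],[0,0,0]], hand=[0,0,0])

```text
clock: 13.7
position: [0.5706, -0.052, -0.0322]
ee_rot: [-0.0, 0.768, 0.641, 0.0]
contact_force: [-0.1, 0.3, -0.1]
width: 0.0429
gripper_force: 0.2
```

apply_moves(xyz=[[0.007,0,0],[0,0,0]], rot=[[0,0,0],[0,0,0]], hand=[0,0])

```text
clock: 13.95
position: [0.5711, -0.0511, -0.0322]
ee_rot: [0.001, 0.767, 0.641, -0.0]
contact_force: [-0.3, -6.1, -0.4]
width: 0.0427
gripper_force: 2.5
```

apply_moves(xyz=[[-0.03,0,0],[0,0,-0.2],[0,0,-0.2],[-0.12,0,0],[-0.12,0,0],[-0.12,0,0],[-0.115,0,0],[0,0,0]], rot=[[0,0,0],[0,0,0],[0,0,0],[0,0,0],[0,0,0],[0,0,0],[0,0,0],[0,0,0]], hand=[0,0,0,-1,-1,-1,-1,-1])

```text
clock: 14.95
position: [0.5436, -0.2012, 0.0879]
ee_rot: [0.0, 0.769, 0.639, 0.0]
contact_force: [-0.2, 0.1, 0.4]
width: -0.0002
gripper_force: 0.0
```

apply_moves(xyz=[[0,0,0.075],[0,0,0.075],[0,0,0.075],[0,0,0.075],[0,0,0.075],[0,0,0],[0,0,0]], rot=[[0,0,0],[0,0,0],[0,0,0],[0,0,0],[0,0,0],[0,0,0],[0,0,0]], hand=[-1,-1,-1,-1,-1,-1,-1])

```text
clock: 15.82
position: [0.5445, -0.1988, -0.024]
ee_rot: [0.0, 0.768, 0.641, 0.0]
contact_force: [0.0, -0.2, 1.5]
width: 0.0001
gripper_force: 0.0
```

apply_moves(xyz=[[0.02,0,0],[0.03,0,0],[0.04,0,0],[0.05,0,0],[0.05,0,0],[0.05,0,0],[0.05,0,0],[0.03,0,0]], rot=[[0,0,0],[0,0,0],[0,0,0],[0,0,0],[0,0,0],[0,0,0],[0,0,0],[0,0,0]], hand=[-1,-1,-1,-1,-1,-1,-1,-1])

```text
clock: 16.82
position: [0.5615, -0.1036, -0.0247]
ee_rot: [0.0, 0.768, 0.641, 0.0]
contact_force: [0.4, -3.0, 2.1]
width: -0.0001
gripper_force: 1.5
```

apply_moves(xyz=[[0.02,0,0],[0.02,0,0],[0.01,0,0],[0.01,0,0],[0,0,0]], rot=[[0,0,0],[0,0,0],[0,0,0],[0,0,0],[0,0,0]], hand=[-1,-1,-1,-1,-1])

```text
clock: 17.45
position: [0.5639, -0.0866, -0.0249]
ee_rot: [-0.0, 0.768, 0.641, -0.0]
contact_force: [0.4, -1.5, -0.2]
width: 0.0003
gripper_force: 0.5
```

apply_moves(xyz=[[0.008,0,0],[0.006,0,0],[0,0,0]], rot=[[0,0,0],[0,0,0],[0,0,0]], hand=[-1,-1,-1])

```text
clock: 17.82
position: [0.5646, -0.0826, -0.0249]
ee_rot: [-0.0, 0.768, 0.641, -0.0]
contact_force: [0.4, -1.5, -1.2]
width: -0.0001
gripper_force: 0.9
```

apply_moves(xyz=[[0.006,0,0],[0,0,0]], rot=[[0,0,0],[0,0,0]], hand=[-1,-1])

```text
clock: 18.08
position: [0.5646, -0.0824, -0.0249]
ee_rot: [0.0, 0.767, 0.641, -0.001]
contact_force: [-1.1, -6.4, -0.0]
width: 0.0
gripper_force: 3.4
```

apply_moves(xyz=[[0.006,0,0],[0,0,0]], rot=[[0,0,0],[0,0,0]], hand=[-1,-1])

```text
clock: 18.32
position: [0.5646, -0.0826, -0.0248]
ee_rot: [0.001, 0.767, 0.642, -0.002]
contact_force: [-2.7, -12.7, 0.3]
width: 0.0002
gripper_force: 6.2
```

apply_moves(xyz=[[-0.04,0,0],[0,0,-0.2],[0,0,-0.2],[0,0,-0.1],[0.08,-0.05,0],[0.08,-0.05,0],[0.08,-0.05,0],[0,0,0]], rot=[[0,0,0],[0,0,0],[0,0,0],[0,0,0],[0,0,0],[0,0,0],[0,0,0],[0,0,0]], hand=[-1,-1,-1,-1,-1,-1,-1,-1])

```text
clock: 19.32
position: [0.5307, -0.0102, 0.1252]
ee_rot: [-0.001, 0.767, 0.642, 0.0]
contact_force: [0.4, 0.0, 0.4]
width: 0.0001
gripper_force: 0.0
```

Run:
```python
from h import *
s=status.get_state(); np.save('pics/w6s.npy',s,allow_pickle=True); print(s['position'],s['contact_force'],s['clock']); d=shot('wrist','w6'); e=shot('scene','s6')
a=d['pixels'][:,:,::-1]; c=cv2.resize(e['pixels'][145:305,180:380],(500,400),interpolation=cv2.INTER_CUBIC)[:,:,::-1]
m=np.zeros((600,800,3),np.uint8); m[:300,:400]=cv2.resize(a,(400,300),interpolation=cv2.INTER_AREA); m[200:600,300:800]=c; m[:300,:400]=cv2.resize(a,(400,300),interpolation=cv2.INTER_AREA)
m=np.hstack([cv2.resize(a,(400,300),interpolation=cv2.INTER_AREA),cv2.resize(e['pixels'][155:305,180:380],(400,300),interpolation=cv2.INTER_CUBIC)[:,:,::-1]])
cv2.imwrite('pics/m6.png',m)
```

```text
[ 0.53067224 -0.01023146  0.1252105 ] [0.4126991  0.04831551 0.36317638] 19.325
```

View pics/m6.png

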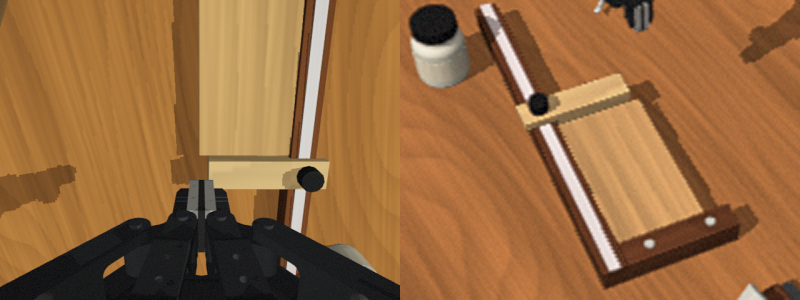

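The picture shows the board in the corner with the jaw against its end and the jar untouched. I'll check the seam along the fence numerically.

Run:
```python
from h import *
s=np.load('pics/w6s.npy',allow_pickle=True).item(); w=wcam(load('w6'),s); p=np.array(s['position']);r=R(s['ee_rot'])
h=cv2.cvtColor(w['pixels'],cv2.COLOR_RGB2HSV); V=h[...,2].astype(int)
B=[];F=[]
for v in range(5,235,10):
    row=V[v]; b=next(u for u in range(440,520) if row[u]<125); f=next(u for u in range(b,540) if h[v,u,1]<50 and row[u]>150)
    B.append((b-.5,v));F.append((f-.5,v))
    if v%50==5: print(v,row[b-4:f+3].tolist())
for n,P,z in(('board',B,.028),('strip',F,.03)):
    q=(ray(w,P,z)-p)@r*1000; c=np.polyfit(q[:,0],q[:,1],1); print(n,'angle',np.degrees(np.arctan(c[0])).round(2),'y at',q[0,0].round(),q[-1,0].round(),np.polyval(c,q[[0,-1],0]).round(1))
```

```text
5 [193, 193, 199, 168, 84, 27, 37, 65, 104, 114, 112, 109, 111, 112, 115, 113, 114, 113, 94, 74, 87, 114, 190, 214, 212]
55 [196, 198, 198, 149, 29, 39, 70, 105, 117, 115, 115, 115, 119, 100, 76, 88, 105, 118, 97, 74, 165, 210, 214]
105 [197, 201, 177, 132, 93, 31, 50, 77, 112, 121, 119, 120, 117, 121, 119, 103, 78, 95, 118, 114, 113, 192, 216, 215]
155 [186, 191, 199, 177, 100, 37, 56, 83, 119, 128, 122, 124, 120, 121, 123, 122, 123, 100, 75, 80, 166, 209, 217]
205 [186, 184, 189, 149, 33, 56, 85, 108, 116, 115, 118, 121, 121, 103, 89, 115, 123, 103, 106, 192, 219, 214]
board angle 0.07 y at 129.0 -5.0 [96.9 96.7]
strip angle 0.05 y at 128.0 -4.0 [106.4 106.3]
```

apply_moves(xyz=[[0,-0.1,-0.05],[0,-0.15,-0.05],[0,-0.15,-0.05],[0,0,0],[0,0,0]], rot=[[0,0,0],[0,0,0],[0,0,0],[0,0,0],[0,0,0]], hand=[-1,-1,-1,-1,-1])

```text
clock: 20.05
position: [0.4154, 0.0085, 0.1706]
ee_rot: [0.001, 0.768, 0.64, 0.001]
contact_force: [-1.1, -0.1, -0.2]
width: -0.0003
gripper_force: 0.0
```

```bash
python3 -c "
from rig import job; print(job.sign_off())"
```

```text
the job is handed in; nothing more can be done
None
```

I handed the job in at about 20 s with the hand clear: the board is against the fence (parallel within 0.1°) and pushed up to the stop, and the jaw is snug on its other end; I steered clear of the jar, plane and screwdriver, though sign-off gave no verdict.

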